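# Prove the bench stop button and clip the terminal cover shut

### The arm

A 7-joint arm with a two-finger parallel gripper is mounted at the origin on the work surface. World frame = base frame: x ahead of the robot, y to its left, z up, the work surface at z = 0. Lengths are in m, angles in rad, forces in N, time in s.
With the tool pointing down it reaches from about 0.425 to 0.875 m from the base axis. Payload 8.4 kg.
Tool frame: the origin (TCP) lies at the very end of the fingers, on their centre line; the grasp point (between the pads) lies 19 mm behind it; y points along the fingers, x is the direction in which the jaws open and shut, and the axes are right-handed (so a half turn about y gives the same grasp; the last joint's range is limited). The gripper opens to 87 mm and grips with 3 to 60 N. Pads are 19 mm wide; open, the fingers measure 117 mm over their backs; the gripper's body (75 mm by 190 mm) begins 51 mm behind the grasp point.
Start: joints at [1.083, 0.333, 0.04, 1.465, -0.013, 1.343, -0.059], TCP at [0.246, -0.601, 0.223] pointing down, gripper open.
Joint ranges: [-2.58, 2.58], [-0.38, 2.09], [-1.3, 1.39], [0.25, 2.4], [-1.5, 4.64], [0.08, 2.09], [-2.65, 2.65]. Speed limits (rad/s): [2.22, 2.22, 2.79, 2.79, 3.14, 3.14, 3.14].

### API

Orientations are given as a unit quaternion [w, x, y, z].
In Python, from plant import * gives the robot as it stands.
- The arm moves only by the tool arm_command, never from a script. Its arguments are lists of equal length, an entry for each row: "grip": the closure in counts, from 0 (fully open) to 255 (shut); "slide": the shift along the tool's x, y, z in m, a list of three; "turn": the turn, a rotation vector about the tool's x, y, z in degrees, a list of three. A call has exactly 8 rows; each row is the pose to reach, as a shift and turn from the pose commanded when the call began, along the tool's axes at that moment; what a row does not reach only later rows make up. A row lasts 1/12 s, in which the tool goes at most 41.7 mm and 7.16 degrees, less where a joint would pass 70% of its speed; a pose out of reach is approached as far as the arm can. A call with a gripper value outside its range is refused whole. The fingers move at their own pace and stop on an object; "squeeze" is the grip in N (left out, the last holds). Time passes only in rows, so rows that repeat a pose let the fingers close, or fill a call up. It gives the time, the measured TCP pose, the force and the opening at its end, in the units of the state.
- observe(): the state, without advancing time (a new reading comes with each control period).
- camera(name): name is "side" or "top" or "wrist"; returns a dict with "image" (420x560x3 uint8, red, green, blue), "mtx" (3x3 intrinsics, pixels), "world_to_cam" (4x4, takes a point from world to camera coordinates). Camera axes: x right, y up, looking along -z (the intrinsics and any distortion apply to the point x, -y, -z); pixel columns grow to the right and rows downward; lengths in m; the calibration is good to about 2 mm. The wrist camera is an equidistant fisheye: a pixel r from the principal point sees the ray r / f radians off the axis. A picture is of the moment at which its call begins. There is no depth.
- sign_off(): hands the job in, once; it reports no verdict.
Trained networks look in a picture, given as the dict that the camera call returned (one of the last four; its "shot" number tells which), for a name from the list of things; names that differ only in an ending like _2 or _b are one class to them, and where a whole thing is asked for, a point or a joint stands for the part that bears it (a point fixed in the world has none). Each returns a list of dicts, best first, with "p" (0 to 1); they miss things now and then, are a little off and sometimes report something else, mostly with a low value. They report only what shows in the picture. A call takes as long as a camera call. They do not tell look-alikes from the thing itself.
- regions_of(picture, thing): "mask" (420x560 bool, what is visible of it) and "bbox" ([left, top, right, bottom] in pixels, round what is visible of it).
The state is a dict: "time_s": time; "joint_positions": joint angles; "joint_vel": joint speeds; "joint_torque": joint torques, N m; "eef_pos": TCP position; "ee_rot": TCP orientation; "ft_force": force on the tool from outside, world axes, zero at the start; "torque": the same for the moment, N m; "gripper_width": opening from 0.0 (shut) to 1.0 (fully open).
Only numpy, scipy, OpenCV 4.12 (cv2) and the standard library are available. Lean on these libraries where they do the work, as an engineer would, in place of code of your own. Each camera call takes 0.05 s, during which the arm holds its last target. There are 200 camera calls.

### The job

Finish wiring up the bench stop: first prove the mushroom stop button by pushing it all the way down until it latches, then twisting its head clockwise so that it springs back up. Then pick up the loose clip cover, press it down over the terminal box until it snaps fully home, and finish while still holding and firmly pressing the cover down, so that the catches bed in. Leave the mallet, glue bottle, screwdriver and wood offcut where they are.

Things in the scene. Friction and masses are not known exactly. Their poses are not given: they have to be found in the camera images.
- stopbox: Grey square box screwed to the bench, 84 x 84 mm and 55 mm high, with a black mushroom button in the middle of its top. Origin: centre of its underside, on the bench; z up. It stands fixed; its place and yaw vary.
- stop_top (a point): Middle of the top of the mushroom head (moves with it). The head is round, 42 mm in diameter, plastic, on a 20 mm stem; sprung up, its top is 38 mm above the box top, its gripping rim is the band 6 to 21 mm below its top, and its underside is 14 mm above the box top (all 10 mm lower when pushed right in).
- stop (a joint): How far the mushroom is pushed down, m: 0 = up, 0.010 = bottom. Spring 4 N at the top to 9 N at the bottom; about halfway a catch briefly takes up to some 13 N. It latches once pushed past 8 mm and then stays at about 0.0078 when let go. Not latched, it springs back up.
- stop_knob (a joint): Twist of the mushroom head, rad: 0 at rest, grows clockwise seen from above, stop at 0.8. Turning a latched head past about 0.5 frees the latch, and the head springs up as soon as it is not held down; the twist slowly returns to 0 by itself when let go. Easy to turn (under 0.1 N m).
- tbox: Grey terminal box, fixed to the bench: base 100 (x) x 76 (y) x 40 mm high; on it a 70 x 40 mm block 20 mm high (top 60 mm above the bench, upper 7 mm tapered to 62 x 32 mm, brass screws on top). A steel spring catch sticks out about 5 mm from the middle of each long side (+y, -y) of the block. Origin: centre of its underside, on the bench; x along its length. Place and yaw vary.
- tbox_seat (a point): On the terminal box's axis, level with the ledge round the block, 40 mm above the bench: the cover's origin lies here when fully home. Axes as the box's. Pressed on, the cover meets the catches about 10 mm above home; the push needed rises to about 10 to 20 N and drops suddenly some 4 mm above home as the catches snap over its inner lip; the rim then rests on the ledge.
- cover: Loose grey plastic clip cover, open below, 82 (x) x 56 (y) x 30 mm high, with a grip rib on top 56 (x) x 16 (y) x 24 mm high; 54 mm high in all, about 0.11 kg. Its opening clears the block by about 1.2 mm all round; either way round fits, long side along the box's long side. Origin: centre of its lower rim; z up. Starts standing on the bench.
- cover_grip (a point): Middle of the top of the cover's grip rib, 54 mm above the cover's origin.
- glue: Bystander: glue bottle, 60 mm in diameter and 160 mm high, origin at the centre of its base.
- mallet: Bystander: wooden mallet lying flat; head 75 x 150 x 60 mm, centred 110 mm along +x from the origin; handle 34 mm wide, reaching to 165 mm along -x; origin at bench height.
- driver: Bystander: screwdriver 200 mm long lying along its x, 26 mm thick.
- offcut: Bystander: wood offcut 160 x 70 x 30 mm, origin at the centre of its underside.
Not all that is in view belongs to the job. Leave any pink or red look-alike of the stopbox alone.

How it is judged:
On the way, in this order (a step that is already met when the one before it is completed fails the run):
1. the mushroom is pushed right down (beyond 7 mm) (value of joint stop above 0.007 m), for 0.2 s.
2. its head is twisted clockwise while down (value of joint stop_knob above 0.35 rad and value of joint stop above 0.005 m), for 0.02 s.
3. the mushroom has sprung back up (value of joint stop below 0.002 m), for 0.2 s.
4. the cover has snapped home on the terminal box (z of cover in the frame of tbox_seat below 0.0025 m and horizontal distance between cover and tbox_seat below 0.004 m and angle between cover's own z axis and vertical below 0.06 rad), for 0.2 s.
At the end, for the whole second after the job is handed in: Mushroom up (within 2 mm). Cover snapped home: rim within 2.5 mm of the ledge, centred within 4 mm, in line within 0.1 rad, level within 0.06 rad. Through the last second the fingers still hold or press it (over 3 N) and it is pushed on the box with over 5 N (all of step 4 and value of joint stop below 0.002 m and z of cover in the frame of tbox_seat above -0.003 m and angle between the x axis of cover and the x axis of tbox_seat, either way round below 0.1 rad and contact force between cover and tbox above 5 N and contact force between the fingers and cover above 3 N); the arm keeps its last pose, push and grip.
It fails at once if a bystander is pushed more than 30 mm (distance of any of glue, mallet, driver, offcut from where it was at the start of the episode above 0.03 m).
It fails at once if the glue bottle is tipped over (angle between glue's own z axis and vertical above 0.5 rad).
It also fails if it takes over 58 s, if anything falls off the work surface, if the arm or the gripper's body presses on something with over 40 N, if the wrist force passes 120 N, or if a joint passes its speed limit or range.

## Working session

There is one attempt and no reset: what is moved stays moved. The work goes in short steps, Python scripts to look and compute and a tool call to move; the robot and the scene stay as the last step left them, time stands still between calls to the robot, and variables do not carry over. Pictures are saved under pics/ and viewed, about 8 in all and at most 12, crops included, and the job is handed in when it is done.

Besides the shell and the picture viewer there is one more tool, called after "Request:" as name(argument=value, ...) on one line, values as JSON. arm_command: Moves the arm, as the interface text tells. Its arguments: {"type":"object","properties":{"grip":{"type":"array","items":{"type":"number"}},"slide":{"type":"array","items":{"type":"array","items":{"type":"number"}}},"turn":{"type":"array","items":{"type":"array","items":{"type":"number"}}},"squeeze":{"type":"number"}},"required":["grip","slide","turn"]}

```bash
ls; mkdir -p pics
cat > h.py <<'E'
from plant import *
import numpy as np, cv2
from scipy.spatial.transform import Rotation as R
def rot(q): return R.from_quat([q[1],q[2],q[3],q[0]])
def ray(c,uv):
    u=np.array(uv,float); M=np.array(c["mtx"]); T=np.array(c["world_to_cam"])
    x=(u[0]-M[0,2])/M[0,0]; y=(u[1]-M[1,2])/M[1,1]
    if c.get("fish"):
        r=np.hypot(x,y); s=np.sin(r)/max(r,1e-9); d=np.array([x*s,y*s,np.cos(r)])
    else: d=np.array([x,y,1.])
    d=d*[1,-1,-1]
    return -T[:3,:3].T@T[:3,3], T[:3,:3].T@d
def atz(c,uv,z):
    o,d=ray(c,uv); return o+d*(z-o[2])/d[2]
def proj(c,p):
    M=np.array(c["mtx"]); T=np.array(c["world_to_cam"]); q=(T[:3,:3]@np.array(p)+T[:3,3])*[1,-1,-1]
    if c.get("fish"):
        r=np.hypot(q[0],q[1]); t=np.arctan2(r,q[2])/max(r,1e-9); v=q[:2]*t
    else: v=q[:2]/q[2]
    return v*[M[0,0],M[1,1]]+M[:2,2]
def cam(n):
    c=camera(n); c["fish"]=n=="wrist"; return c
def save(c,f,box=None,s=1):
    im=c["image"][:,:,::-1]
    if box: im=im[box[1]:box[3],box[0]:box[2]]
    cv2.imwrite("pics/"+f,cv2.resize(im,None,fx=s,fy=s,interpolation=cv2.INTER_CUBIC))
E
python3 - <<'E'
from h import *
o=observe();print(o)
ims=[]
for n in["top","side"]:
    c=cam(n);print(n,{k:v for k,v in c.items() if k not in("image",)})
    ims.append(c["image"])
    for t in["stopbox","stop_top","tbox","cover","glue","mallet","driver","offcut"]:
        for r in regions_of(c,t):
            m=r["mask"];ys,xs=np.nonzero(m);print(n,t,round(r["p"],2),r["bbox"],m.sum(),xs.mean().round(1),ys.mean().round(1), atz(c,(xs.mean(),ys.mean()),0.05).round(3))
    save(c,n+"0.png",s=1.4)
E
```

```text
pics
{'time_s': 0.0, 'joint_positions': array([ 1.0828086 ,  0.33387413,  0.03986574,  1.466257  , -0.01339852,
        1.34329519, -0.05853585]), 'joint_vel': array([ 0.00025892, -0.00055317, -0.00023885, -0.0003567 , -0.00142836,
        0.00129153, -0.00077042]), 'joint_torque': array([-3.99415858e-04, -6.56354356e+01,  1.33525752e+00, -4.03805101e+01,
       -5.97019703e-02,  4.48717363e-02,  1.13564577e-04]), 'eef_pos': array([ 0.24619602, -0.6010727 ,  0.22168992]), 'ee_rot': array([ 0.58743691, -0.58688181,  0.39448943, -0.39352981]), 'ft_force': array([ 0.05689412, -0.87550535, -0.20973829]), 'torque': array([-0.00294384, -0.03039336, -0.02113857]), 'gripper_width': 0.9999111679551544}
top {'mtx': array([[441.88132733,   0.        , 282.24881004],
       [  0.        , 441.88132733, 207.92712703],
       [  0.        ,   0.        ,   1.        ]]), 'world_to_cam': array([[-0.02691723, -0.99961305, -0.00701535,  0.01752613],
       [ 0.99084683, -0.02760853,  0.13213752, -0.58906493],
       [-0.13228007, -0.00339436,  0.99120657, -1.50974204],
       [ 0.        ,  0.       
[... 1904 characters left out ...]
210.9 311.2 [ 0.402 -0.242  0.05 ]
side stop_top 0.51 [248.0, 254.6, 260.8, 272.7] 223 252.0 263.0 [ 0.503 -0.119  0.05 ]
side tbox 0.58 [231.5, 205.1, 271.1, 243.0] 1107 248.0 224.5 [0.499 0.006 0.05 ]
side cover 0.72 [225.3, 161.6, 256.0, 185.0] 580 241.9 173.4 [0.491 0.205 0.05 ]
side glue 0.91 [261.6, 400.6, 288.5, 420.0] 456 274.5 411.7 [ 0.528 -0.473  0.05 ]
side glue 0.56 [259.4, 306.7, 306.0, 358.0] 1756 280.5 330.1 [ 0.557 -0.304  0.05 ]
side mallet 0.61 [290.5, 229.0, 417.3, 288.5] 3137 335.3 257.4 [ 0.714 -0.123  0.05 ]
side driver 0.79 [298.1, 172.6, 361.1, 185.7] 273 339.3 177.8 [0.778 0.158 0.05 ]
side offcut 0.94 [224.2, 109.9, 267.2, 143.9] 838 244.8 125.1 [0.509 0.437 0.05 ]
```

Run:
```python
import cv2,numpy as np
a=cv2.imread("pics/side0.png");b=cv2.imread("pics/top0.png")
s=1.4
f=lambda im,x0,y0,x1,y1,w,h:cv2.resize(im[int(y0*s):int(y1*s),int(x0*s):int(x1*s)],(w,h),interpolation=cv2.INTER_CUBIC)
cv2.imwrite("pics/a1.png",np.vstack([f(a,180,240,320,370,400,371),])if 0 else np.hstack([f(a,180,150,320,360,400,600),f(b,190,130,460,280,400,222).repeat(1,0) if 0 else cv2.copyMakeBorder(f(b,200,190,460,280,400,138),0,462,0,0,cv2.BORDER_CONSTANT)]))
```

```text
(no output)
```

View pics/side0.png

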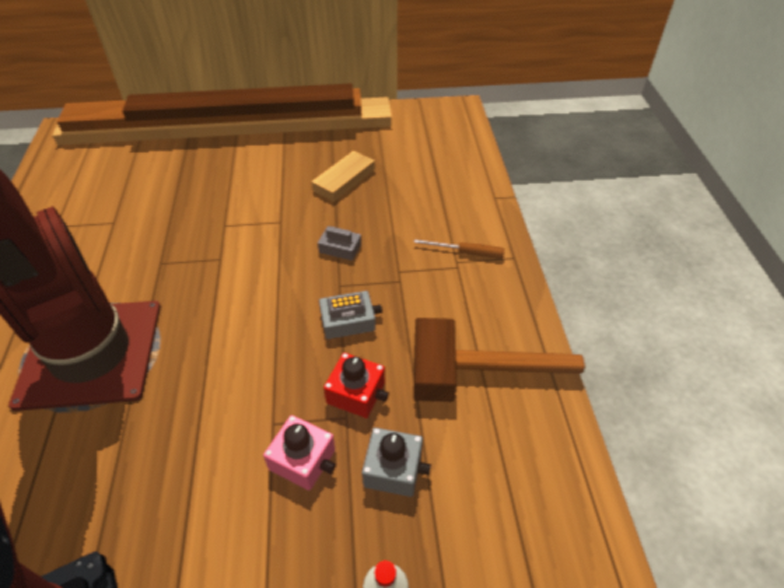

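View pics/a1.png

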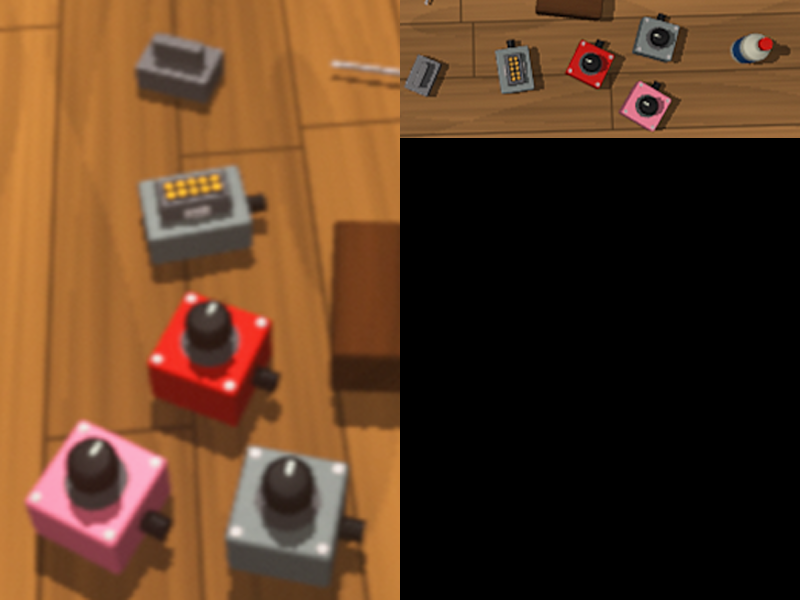

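The three stop-box candidates in the side view are pink at (214,323), red at (253,275) and grey at (280,330). The enlarged crop shows the grey one matches the description, and the task says to leave the other two. The terminal box with brass screws is at (248,224) and the cover with its rib is at (242,173).

```bash
cat >> h.py <<'E'
def delta(p,xdir=None):
    """tool-frame slide and turn to bring TCP to p, pointing down, jaws along xdir (world angle, deg; mod 180)"""
    o=observe(); r=rot(o["ee_rot"]); s=r.inv().apply(np.array(p)-o["eef_pos"])
    X=r.apply([1,0,0]); a=np.degrees(np.arctan2(X[1],X[0])); t=0
    if xdir is None: xdir=a
    xdir=a+((xdir-a+90)%180-90); c,sn=np.cos(np.radians(xdir)),np.sin(np.radians(xdir))
    x=np.array([c,sn,0]); y=np.array([0,0,-1.]); z=np.cross(x,y)
    rv=(r.inv()*R.from_matrix(np.stack([x,y,z],1))).as_rotvec(degrees=True)
    print("t",o["time_s"],"tcp",o["eef_pos"].round(4),"jawdir",a.round(1),"slide mm",(1e3*s).round(1),"turn",rv.round(2),"F",o["ft_force"].round(1),"w",round(o["gripper_width"],3),"q7",o["joint_positions"].round(2))
def tri(c1,u1,c2,u2):
    o1,d1=ray(c1,u1);o2,d2=ray(c2,u2);k=np.linalg.lstsq(np.stack([d1,-d2],1),o2-o1,rcond=None)[0]
    a,b=o1+k[0]*d1,o2+k[1]*d2; return (a+b)/2,np.linalg.norm(a-b)
E
python3 - <<'E'
from h import *
a=cam("top");b=cam("side")
print(tri(a,(369,213.5),b,(281,319.5)))
delta((.556,-.29,.22)); delta((.556,-.29,.22),0)
r=rot(observe()["ee_rot"]);print(r.as_matrix().round(2))
E
```

```text
(array([ 0.55772883, -0.29332511,  0.07901692]), np.float64(0.002153735466446592))
t 1.0 tcp [ 0.2463 -0.6015  0.2225] jawdir -67.7 slide mm [-170.9    2.6  404.6] turn [-0. -0. -0.] F [ 1.2  0.5 -0. ] w 1.002 q7 [ 1.08  0.33  0.04  1.47 -0.01  1.34 -0.06]
t 1.0 tcp [ 0.2463 -0.6015  0.2225] jawdir -67.7 slide mm [-170.9    2.6  404.6] turn [ -0.   -67.73  -0.  ] F [ 1.2  0.5 -0. ] w 1.002 q7 [ 1.08  0.33  0.04  1.47 -0.01  1.34 -0.06]
[[ 0.38 -0.    0.93]
 [-0.93  0.    0.38]
 [-0.   -1.    0.  ]]
```

Request:
arm_command(grip=[0,0,0,0,0,0,0,0], slide=[[-0.016,0,0.038],[-0.031,0,0.076],[-0.047,0,0.114],[-0.063,0,0.152],[-0.078,0,0.19],[-0.094,0,0.228],[-0.11,0,0.266],[-0.125,0,0.304]], turn=[[0,0,0],[0,0,0],[0,0,0],[0,0,0],[0,0,0],[0,0,0],[0,0,0],[0,0,0]])

```text
time_s: 1.67
eef_pos: [0.4815, -0.3689, 0.2229]
ee_rot: [-0.587, 0.587, -0.394, 0.394]
ft_force: [1.1, -1.2, 0.2]
gripper_width: 1.0
```

Request:
arm_command(grip=[0,0,0,0,0,0,0,0], slide=[[-0.014,0.005,0.035],[-0.028,0.01,0.067],[-0.042,0.015,0.101],[-0.042,0.015,0.101],[-0.042,0.015,0.101],[-0.042,0.015,0.101],[-0.042,0.015,0.101],[-0.042,0.015,0.101]], turn=[[0,0,0],[0,0,0],[0,0,0],[0,0,0],[0,0,0],[0,0,0],[0,0,0],[0,0,0]])

```text
time_s: 2.33
eef_pos: [0.557, -0.2949, 0.2078]
ee_rot: [-0.587, 0.587, -0.395, 0.395]
ft_force: [-0.5, 0.6, 0.1]
gripper_width: 1.0
```

Run:
```python
from h import *
c=cam("wrist"); save(c,"w1.png",s=1.4); print(c["mtx"],c["world_to_cam"])
delta((.558,-.293,.2))
for t in["stop_top","stopbox"]:
    for r in regions_of(c,t):
        b=r["bbox"];print(t,r["p"],b,atz(c,((b[0]+b[2])/2,(b[1]+b[3])/2),.08).round(4))
print(proj(c,(.558,-.293,.093)))
```

```text
[[325.1922621    0.         278.72018362]
 [  0.         325.1922621  212.95954214]
 [  0.           0.           1.        ]] [[ 3.77450968e-01 -9.26029438e-01 -4.97527034e-04 -4.83050893e-01]
 [ 8.96225870e-01  3.65438094e-01 -2.51464090e-01 -3.63697305e-01]
 [ 2.33044965e-01  9.44694677e-02  9.67866501e-01 -4.77486637e-01]
 [ 0.00000000e+00  0.00000000e+00  0.00000000e+00  1.00000000e+00]]
t 2.3833 tcp [ 0.5571 -0.2948  0.2078] jawdir -67.9 slide mm [-1.3  7.8  1.5] turn [ 0.   -0.    0.03] F [-0.2  0.2  0.5] w 0.994 q7 [ 0.57  0.31 -0.2   1.53  0.06  1.31 -0.82]
stop_top 0.72 [176.4, 301.6, 215.3, 334.6] [ 0.4079 -0.2593  0.08  ]
stop_top 0.64 [91.5, 179.5, 134.4, 220.2] [ 0.4995 -0.1388  0.08  ]
stop_top 0.6 [252.3, 184.4, 298.3, 229.7] [ 0.5536 -0.2926  0.08  ]
stopbox 0.67 [174.8, 248.6, 253.8, 330.4] [ 0.4504 -0.2673  0.08  ]
stopbox 0.58 [82.9, 141.9, 188.4, 242.0] [ 0.5167 -0.161   0.08  ]
stopbox 0.56 [219.1, 143.7, 333.6, 252.5] [ 0.5618 -0.2904  0.08  ]
stopbox 0.25 [2.4, 95.3, 65.7, 193.7] [ 0.5202 -0.0201  0.08  ]
[277.40542833 206.18879596]
```

View pics/w1.png

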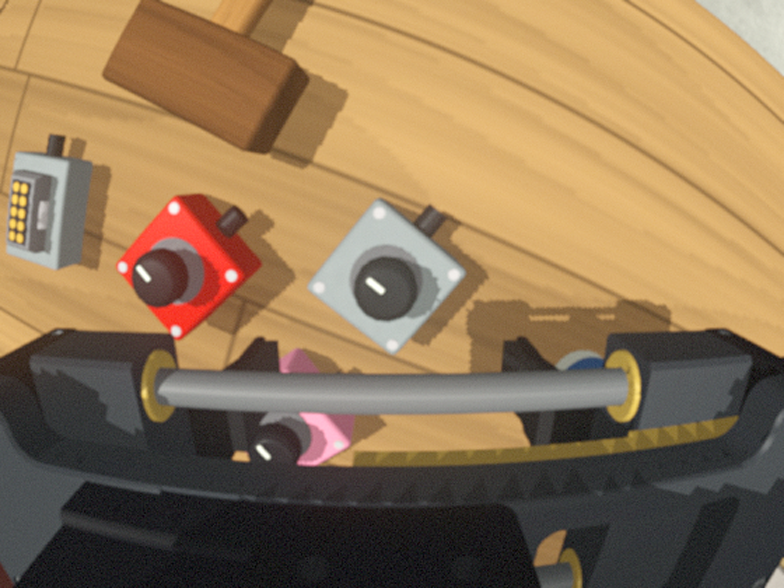

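Wrist view: the grey box's head is at about (276,206), which gives (0.556, -0.293). This agrees with the top and side cameras. Next I descend and grip.

Request:
arm_command(grip=[0,0,0,0,0,0,200,255], slide=[[-0.001,0.035,0],[-0.002,0.07,0],[-0.002,0.105,0],[-0.002,0.13,0],[-0.002,0.14,0],[-0.002,0.14,0],[-0.002,0.14,0],[-0.002,0.14,0]], turn=[[0,0,0],[0,0,0],[0,0,0],[0,0,0],[0,0,0],[0,0,0],[0,0,0],[0,0,0]], squeeze=30)

```text
time_s: 3.15
eef_pos: [0.5584, -0.2923, 0.0698]
ee_rot: [0.587, -0.587, 0.393, -0.395]
ft_force: [-0.8, -0.1, 0.1]
gripper_width: 0.924
```

Request:
arm_command(grip=[255,255,255,255,255,255,255,255], slide=[[0,0,0],[0,0,0],[0,0,0],[0,0,0],[0,0,0],[0,0,0],[0,0,0],[0,0,0]], turn=[[0,0,0],[0,0,0],[0,0,0],[0,0,0],[0,0,0],[0,0,0],[0,0,0],[0,0,0]])

```text
time_s: 3.82
eef_pos: [0.5571, -0.2915, 0.0677]
ee_rot: [0.587, -0.587, 0.394, -0.394]
ft_force: [-1.2, 1.2, 1.6]
gripper_width: 0.471
```

Opening is 0.471 × 87 mm ≈ 41 mm, so the head is held. Now push.

Request:
arm_command(grip=[255,255,255,255,255,255,255,255], slide=[[0,0.004,0],[0,0.008,0],[0,0.011,0],[0,0.011,0],[0,0.011,0],[0,0.011,0],[0,0.011,0],[0,0.011,0]], turn=[[0,0,0],[0,0,0],[0,0,0],[0,0,0],[0,0,0],[0,0,0],[0,0,0],[0,0,0]], squeeze=40)

```text
time_s: 4.48
eef_pos: [0.5572, -0.2915, 0.0576]
ee_rot: [0.587, -0.587, 0.394, -0.394]
ft_force: [-4.1, 3.1, 13.1]
gripper_width: 0.469
```

The tool moved 10.1 mm against 13 N, which fits the bottom stop. Twist clockwise.

Request:
arm_command(grip=[255,255,255,255,255,255,255,255], slide=[[0,0,0],[0,0,0],[0,0,0],[0,0,0],[0,0,0],[0,0,0],[0,0,0],[0,0,0]], turn=[[0,7,0],[0,14,0],[0,21,0],[0,28,0],[0,35,0],[0,40,0],[0,40,0],[0,40,0]])

```text
time_s: 5.15
eef_pos: [0.5573, -0.2926, 0.0576]
ee_rot: [-0.417, 0.417, -0.571, 0.572]
ft_force: [-3.5, -0.8, 10.6]
gripper_width: 0.47
```

Request:
arm_command(grip=[255,255,255,255,255,0,0,0], slide=[[0,-0.004,0],[0,-0.008,0],[0,-0.011,0],[0,-0.011,0],[0,-0.011,0],[0,-0.011,0],[0,-0.011,0],[0,-0.011,0]], turn=[[0,0,0],[0,0,0],[0,0,0],[0,0,0],[0,0,0],[0,0,0],[0,0,0],[0,0,0]])

```text
time_s: 5.82
eef_pos: [0.557, -0.2905, 0.0669]
ee_rot: [0.417, -0.417, 0.571, -0.57]
ft_force: [0.7, -0.4, 0.0]
gripper_width: 0.614
```

Run:
```python
from h import *
delta((.557,-.2915,.24))
c=cam("side");save(c,"s2.png",(230,270,350,390),5)
for p in((.557,-.2915,.093),(.557,-.2915,.085)): print(proj(c,p))
```

```text
t 5.8167 tcp [ 0.557  -0.2905  0.0669] jawdir -107.7 slide mm [ 7.000e-01 -1.731e+02  1.000e-01] turn [ 0.07  0.   -0.06] F [ 0.7 -0.4  0. ] w 0.614 q7 [ 0.46  0.41 -0.07  1.69  0.03  1.04 -1.49]
[280.10024763 315.8859088 ]
[280.10493532 317.60452589]
```

Request:
arm_command(grip=[0,0,0,0,0,0,0,0], slide=[[0,0,0],[0,0,0],[0,-0.03,0],[0,-0.07,0],[0,-0.11,0],[0,-0.15,0],[0,-0.173,0],[0,-0.173,0]], turn=[[0,0,0],[0,0,0],[0,0,0],[0,0,0],[0,0,0],[0,0,0],[0,0,0],[0,0,0]])

```text
time_s: 6.53
eef_pos: [0.5595, -0.2924, 0.2473]
ee_rot: [-0.419, 0.415, -0.568, 0.574]
ft_force: [-0.1, 0.1, 0.7]
gripper_width: 0.999
```

Run:
```python
from h import *
a=cam("top");b=cam("side")
rs={}
for n,c in(("top",a),("side",b)):
    for t in("cover","tbox"):
        r=regions_of(c,t)[0];m=r["mask"].astype(np.uint8);k=cv2.findContours(m,0,2)[0];k=max(k,key=cv2.contourArea)
        rs[n,t]=cv2.minAreaRect(k);print(n,t,r["p"],r["bbox"],rs[n,t])
im=np.vstack([cv2.resize(b["image"][300:345,245:320],(800,480)[0:1]*1+(300,),interpolation=2)[:, :] if 0 else cv2.resize(b["image"][290:365,220:340],(480,300),interpolation=2),cv2.resize(a["image"][195:270,190:310],(480,300),interpolation=2)])
cv2.imwrite("pics/c2.png",im[:,:,::-1])
save(b,"s3.png");save(a,"t3.png")
print(proj(b,(.557,-.2915,.093)),proj(b,(.557,-.2915,.083)))
delta((.487,.238,.22))
```

```text
top cover 0.76 [206.2, 227.5, 225.8, 253.0] ((215.30003356933594, 238.9000244140625), (16.54690170288086, 22.807893753051758), 26.56505012512207)
top tbox 0.6 [261.9, 213.7, 289.1, 251.6] ((274.0405578613281, 232.24322509765625), (34.68818283081055, 23.015857696533203), 80.53767395019531)
side cover 0.67 [226.4, 163.1, 251.3, 186.0] ((240.4245147705078, 173.26412963867188), (26.785306930541992, 20.604084014892578), 15.945395469665527)
side tbox 0.28 [226.3, 208.5, 265.4, 244.0] ((245.2972869873047, 224.28378295898438), (30.249414443969727, 33.37299346923828), 80.53767395019531)
[280.10024763 315.8859088 ] [280.10609781 318.03072182]
t 6.8333 tcp [ 0.5564 -0.2912  0.2388] jawdir -107.7 slide mm [-483.    19.6 -227.1] turn [ 0.16  0.   -0.02] F [ 0.4 -0.  -0.7] w 0.999 q7 [ 0.46  0.29 -0.06  1.49  0.02  1.37 -1.48]
```

View pics/c2.png

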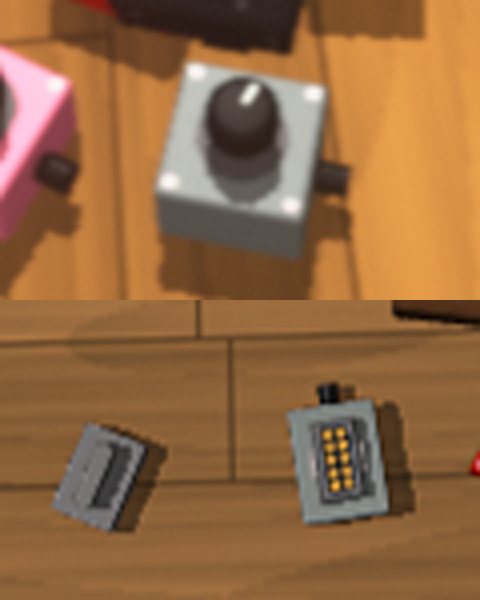

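The side crop shows the mushroom top at about y = 309, the same as at the start, so the head is up. The cover's long axis is about -22° and the terminal box's is about +8°. I carry on to the cover, flipping the wrist half a turn to stay clear of the joint 7 limit.

Request:
arm_command(grip=[0,0,0,0,0,0,0,0], slide=[[-0.036,0,-0.017],[-0.072,0,-0.034],[-0.108,0,-0.051],[-0.144,0,-0.068],[-0.18,0,-0.085],[-0.216,0,-0.102],[-0.252,0,-0.119],[-0.288,0,-0.136]], turn=[[0,-7,0],[0,-14,0],[0,-21,0],[0,-28,0],[0,-35,0],[0,-42,0],[0,-49,0],[0,-56,0]])

```text
time_s: 7.5
eef_pos: [0.5141, 0.0259, 0.2396]
ee_rot: [-0.637, 0.637, -0.307, 0.306]
ft_force: [1.4, 1.8, -0.5]
gripper_width: 0.999
```

Run:
```python
from h import *
delta((.487,.238,.20))
a=cv2.imread("pics/side0.png");b=cv2.imread("pics/s3.png");a=cv2.resize(a,(560,420),interpolation=cv2.INTER_AREA)
t=cv2.cvtColor(a,6)[303:330,266:296]; s=cv2.cvtColor(b,6)
m=cv2.matchTemplate(s[295:340,258:304],t,5);print(cv2.minMaxLoc(m),"expect loc (8,8) if up; ~ (8,10) if down")
```

```text
t 7.5 tcp [0.5141 0.0259 0.2396] jawdir -51.4 slide mm [-182.6   39.6  111.2] turn [ 0.07  0.   -0.05] F [ 1.4  1.8 -0.5] w 0.999 q7 [ 0.21  0.07 -0.36  1.75  0.03  1.33 -1.05]
(-0.2957819402217865, 0.9645017385482788, (16, 0), (8, 8)) expect loc (8,8) if up; ~ (8,10) if down
```

Request:
arm_command(grip=[0,0,0,0,0,0,0,0], slide=[[-0.033,0.004,0.02],[-0.066,0.008,0.04],[-0.099,0.012,0.06],[-0.132,0.016,0.08],[-0.163,0.02,0.1],[-0.183,0.02,0.111],[-0.183,0.02,0.111],[-0.183,0.02,0.111]], turn=[[0,-7,0],[0,-14,0],[0,-21,0],[0,-28,0],[0,-35,0],[0,-42,0],[0,-49,0],[0,-56,0]])

```text
time_s: 8.17
eef_pos: [0.4876, 0.2386, 0.2193]
ee_rot: [0.707, -0.706, -0.029, 0.031]
ft_force: [0.4, -0.9, 0.0]
gripper_width: 1.003
```

Request:
arm_command(grip=[0,0,0,0,0,0,0,0], slide=[[0,0,0],[0,0,0],[0,0,0],[0,0,0],[0,0,0],[0,0,0],[0,0,0],[0,0,0]], turn=[[0,-7,0],[0,-14,0],[0,-21,0],[0,-28,0],[0,-35,0],[0,-42,0],[0,-49,0],[0,-56,0]])

```text
time_s: 8.83
eef_pos: [0.4885, 0.2363, 0.2195]
ee_rot: [0.611, -0.61, -0.356, 0.358]
ft_force: [0.3, -0.2, 0.4]
gripper_width: 1.0
```

Run:
```python
from h import *
c=cam("wrist"); save(c,"w2.png",s=1.4); np.save("w2c.npy",c,allow_pickle=True)
for t in("cover","tbox"):
  for r in regions_of(c,t):
    m=r["mask"].astype(np.uint8);ys,xs=np.nonzero(m);print(t,r["p"],r["bbox"],atz(c,(xs.mean(),ys.mean()),.04).round(4))
delta((.487,.238,.20),68)
```

```text
cover 0.75 [254.5, 149.8, 310.6, 228.4] [0.4837 0.2436 0.04  ]
tbox 0.61 [126.9, 230.1, 165.7, 265.0] [0.4636 0.0656 0.04  ]
t 8.9833 tcp [0.4887 0.2363 0.2197] jawdir 60.1 slide mm [ 0.6 19.7  2.3] turn [-0.07 -7.91 -0.05] F [-0.4 -0.1 -0.2] w 0.997 q7 [ 0.09  0.18 -0.69  1.7   0.12  1.31  0.42]
```

View pics/w2.png

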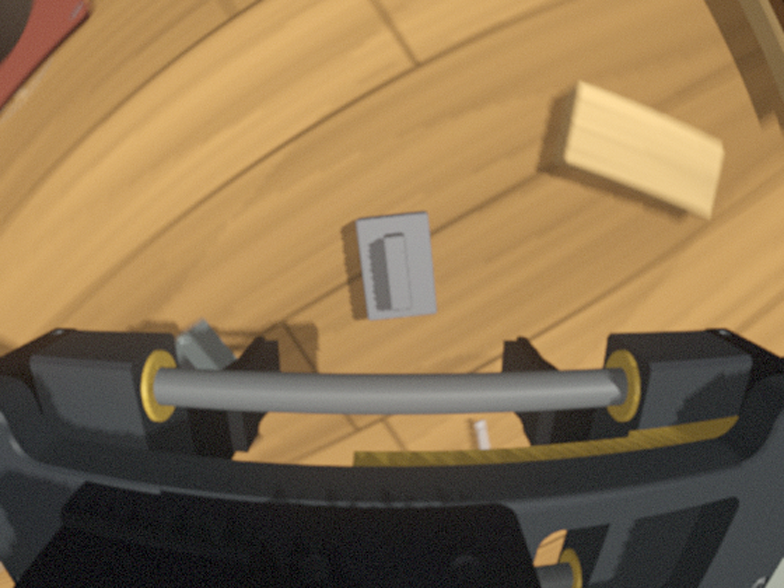

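The cover sits near the middle of the wrist view, with body corners at (357,217), (427,212), (437,314) and (368,320), and rib top from (384,233) to (411,310).

```bash
cat > m.py <<'E'
from h import *
import sys
c=np.load("w2c.npy",allow_pickle=True).item()
def quad(pts,z):
    P=np.array([atz(c,np.array(p)/1.4,z) for p in pts])[:,:2]; ctr=P.mean(0)
    e=[P[(i+1)%4]-P[i] for i in range(4)]
    ang=[round(float(np.degrees(np.arctan2(v[1],v[0])))%180,1) for v in e]
    print(ctr.round(4),[round(np.linalg.norm(v)*1e3,1) for v in e],ang)
E
python3 - <<'E'
from m import *
quad([(357,217),(427,212),(437,314),(368,320)],.03)
quad([(384,233),(404,233),(411,310),(390,311)],.054)
m=c and regions_of
E
```

```text
[0.4877 0.2426] [np.float64(54.2), np.float64(82.4), np.float64(56.0), np.float64(83.3)] [64.8, 157.2, 65.8, 156.0]
[0.4873 0.2424] [np.float64(14.5), np.float64(58.0), np.float64(15.8), np.float64(58.7)] [60.7, 156.2, 63.5, 154.9]
```

Run:
```python
from h import *
delta((.4875,.2425,.0335),66.3)
```

```text
t 8.9833 tcp [0.4887 0.2363 0.2197] jawdir 60.1 slide mm [  5.  186.2   3.9] turn [-0.07 -6.21 -0.05] F [-0.4 -0.1 -0.2] w 0.997 q7 [ 0.09  0.18 -0.69  1.7   0.12  1.31  0.42]
```

Request:
arm_command(grip=[0,0,0,0,0,0,0,0], slide=[[0.003,0.03,0.002],[0.005,0.065,0.004],[0.005,0.1,0.004],[0.005,0.135,0.004],[0.005,0.165,0.004],[0.005,0.18,0.004],[0.005,0.186,0.004],[0.005,0.186,0.004]], turn=[[0,-3,0],[0,-6.2,0],[0,-6.2,0],[0,-6.2,0],[0,-6.2,0],[0,-6.2,0],[0,-6.2,0],[0,-6.2,0]])

```text
time_s: 9.65
eef_pos: [0.487, 0.2425, 0.0331]
ee_rot: [0.592, -0.592, -0.386, 0.388]
ft_force: [-0.5, -0.8, 1.0]
gripper_width: 1.001
```

Request:
arm_command(grip=[255,255,255,255,255,255,255,255], slide=[[0,0,0],[0,0,0],[0,0,0],[0,0,0],[0,0,0],[0,0,0],[0,0,0],[0,0,0]], turn=[[0,0,0],[0,0,0],[0,0,0],[0,0,0],[0,0,0],[0,0,0],[0,0,0],[0,0,0]], squeeze=50)

```text
time_s: 10.32
eef_pos: [0.4881, 0.2429, 0.0346]
ee_rot: [0.591, -0.591, -0.388, 0.388]
ft_force: [-0.9, -0.2, -0.6]
gripper_width: 0.475
```

Request:
arm_command(grip=[255,255,255,255,255,255,255,255], slide=[[0,0,0],[0,0,0],[0,0,0],[0,0,0],[0,0,0],[0,0,0],[0,0,0],[0,0,0]], turn=[[0,0,0],[0,0,0],[0,0,0],[0,0,0],[0,0,0],[0,0,0],[0,0,0],[0,0,0]])

```text
time_s: 10.98
eef_pos: [0.488, 0.2429, 0.0345]
ee_rot: [0.591, -0.591, -0.388, 0.388]
ft_force: [0.0, -0.5, -0.5]
gripper_width: 0.179
```

Run:
```python
from h import *
delta((.4875,.2425,.2))
```

```text
t 10.9833 tcp [0.488  0.2429 0.0345] jawdir 66.5 slide mm [  -0.5 -165.5    0.3] turn [-0.01 -0.   -0.01] F [ 0.  -0.5 -0.5] w 0.179 q7 [ 0.02  0.38 -0.66  1.89  0.28  0.96  0.39]
```

Opening is 15.6 mm, which matches the 16 mm rib. Lift and go partway towards the terminal box.

Request:
arm_command(grip=[255,255,255,255,255,255,255,255], slide=[[0,-0.015,0],[0,-0.045,0],[0,-0.08,0],[0,-0.115,0],[-0.025,-0.14,-0.011],[-0.05,-0.15,-0.022],[-0.075,-0.15,-0.033],[-0.083,-0.15,-0.036]], turn=[[0,0,0],[0,0,0],[0,0,0],[0,-6,0],[0,-12,0],[0,-18,0],[0,-24,0],[0,-30,0]])

```text
time_s: 11.65
eef_pos: [0.4887, 0.1481, 0.1853]
ee_rot: [0.47, -0.472, -0.528, 0.528]
ft_force: [0.4, -0.1, -1.4]
gripper_width: 0.181
```

Run:
```python
from h import *
c=cam("wrist"); save(c,"w3.png",s=1.4); np.save("w2c.npy",c,allow_pickle=True)
delta((.498,.032,.19),97.5)
```

```text
t 11.7 tcp [0.4884 0.1478 0.1847] jawdir 97.0 slide mm [-116.1   -5.     4.6] turn [ 0.01 -0.52 -0.13] F [ 0.6 -2.1 -2.3] w 0.175 q7 [ 0.29  0.13 -0.72  1.82  0.1   1.22  1.24]
```

View pics/w3.png

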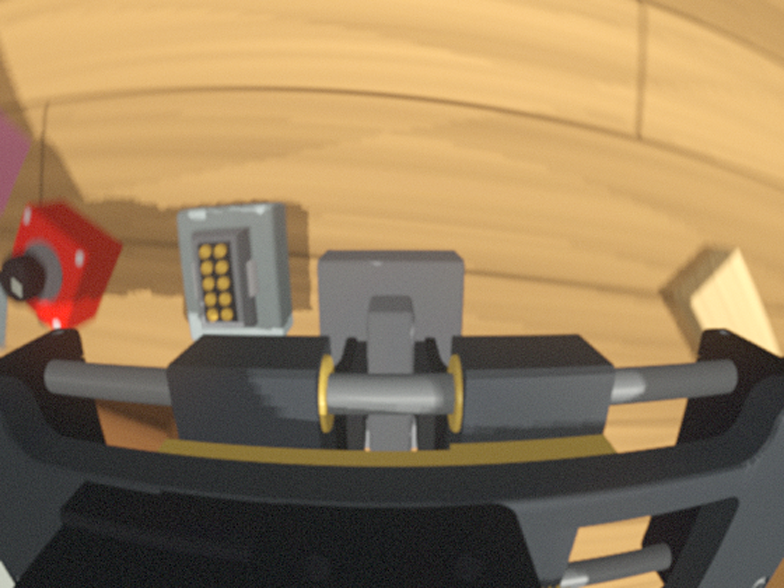

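The cover is held square in the jaws, and the terminal box is visible at about (130–290, 205–335) in the zoomed picture. I'll enlarge it.

Run:
```python
from m import *
save(c,"w3c.png",(115,135,225,245),5.4)
```

```text
(no output)
```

View pics/w3c.png

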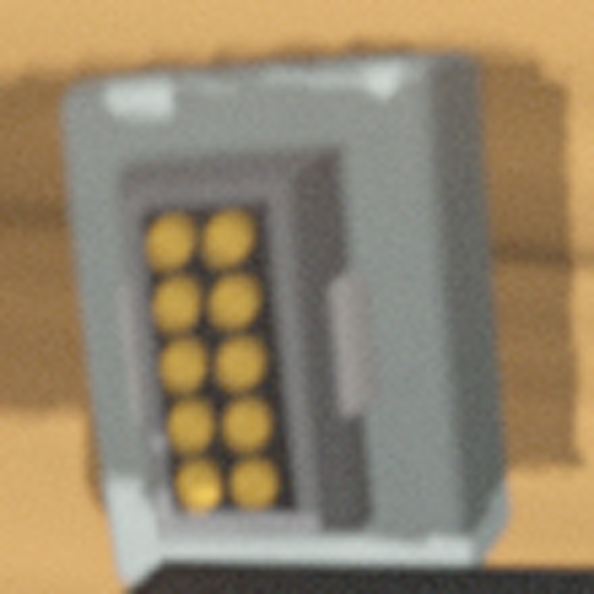

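Run:
```python
from m import *
k=lambda P:[(1.4*(115+x/5.4),1.4*(135+y/5.4)) for x,y in P]
print("base");quad(k([(66,92),(432,60),(474,560),(122,588)]),.04)
print("dark top");quad(k([(140,210),(268,205),(300,507),(163,515)]),.06)
print("screws");quad(k([(172,241),(228,238),(254,482),(200,485)]),.061)
for P,z in(([(340,150),(370,528)],.04),([(66,92),(117,560)],.04),([(432,60),(474,560)],.04),([(66,92),(432,60)],.04)):
    a,b=[atz(c,np.array(q)/1.4,z) for q in k(P)];v=b-a;print(a.round(4),b.round(4),np.degrees(np.arctan2(v[1],v[0]))%180)
# catches z~.05
for q in k([(128,355),(350,345)]): print("catch",atz(c,np.array(q)/1.4,.05).round(4))
```

```text
base
[0.4956 0.0321] [np.float64(73.4), np.float64(93.6), np.float64(74.8), np.float64(98.3)] [98.5, 8.5, 102.2, 7.7]
dark top
[0.4971 0.0302] [np.float64(24.6), np.float64(54.2), np.float64(27.4), np.float64(55.9)] [96.9, 8.4, 100.5, 5.5]
screws
[0.4971 0.03  ] [np.float64(10.8), np.float64(43.9), np.float64(10.7), np.float64(44.3)] [97.9, 8.1, 100.1, 8.2]
[0.4603 0.0455 0.04  ] [0.5314 0.0548 0.04  ] 7.384823892898864
[ 0.4535 -0.0109  0.04  ] [0.5451 0.0013 0.04  ] 7.633214396878792
[0.4426 0.0617 0.04  ] [0.5352 0.0755 0.04  ] 8.479085434735302
[ 0.4535 -0.0109  0.04  ] [0.4426 0.0617 0.04  ] 98.53758940450432
catch [0.5003 0.0085 0.05  ]
catch [0.4938 0.0525 0.05  ]
```

All features agree: the terminal box is at about (0.4973, 0.0306) with yaw about 8°, and the sizes are consistent.

Run:
```python
from h import *
delta((.4973,.0306,.115),98)
```

```text
t 11.7 tcp [0.4884 0.1478 0.1847] jawdir 97.0 slide mm [-117.2   70.     5.4] turn [ 0.01 -1.02 -0.13] F [ 0.6 -2.1 -2.3] w 0.175 q7 [ 0.29  0.13 -0.72  1.82  0.1   1.22  1.24]
```

Request:
arm_command(grip=[255,255,255,255,255,255,255,255], slide=[[-0.025,0,0.001],[-0.055,0,0.002],[-0.085,0.01,0.004],[-0.117,0.025,0.005],[-0.117,0.055,0.005],[-0.117,0.07,0.005],[-0.117,0.07,0.005],[-0.117,0.07,0.005]], turn=[[0,0,0],[0,-1,0],[0,-1,0],[0,-1,0],[0,-1,0],[0,-1,0],[0,-1,0],[0,-1,0]])

```text
time_s: 12.37
eef_pos: [0.4956, 0.0363, 0.1143]
ee_rot: [0.467, -0.466, -0.531, 0.532]
ft_force: [0.2, 1.0, -0.8]
gripper_width: 0.179
```

Run:
```python
from h import *
delta((.4973,.0306,.09),98)
c=cam("wrist"); a=cam("side")
im=np.hstack([cv2.resize(c["image"][90:260,180:380],(400,340),interpolation=2),cv2.resize(a["image"][175:260,200:300],(400,340),interpolation=2)]);cv2.imwrite("pics/p8.png",im[:,:,::-1])
```

```text
t 12.3667 tcp [0.4956 0.0363 0.1143] jawdir 97.5 slide mm [-5.9 24.3 -1. ] turn [-0.09 -0.53  0.05] F [ 0.2  1.  -0.8] w 0.179 q7 [ 0.43  0.17 -0.63  1.94  0.11  1.08  1.45]
```

View pics/p8.png

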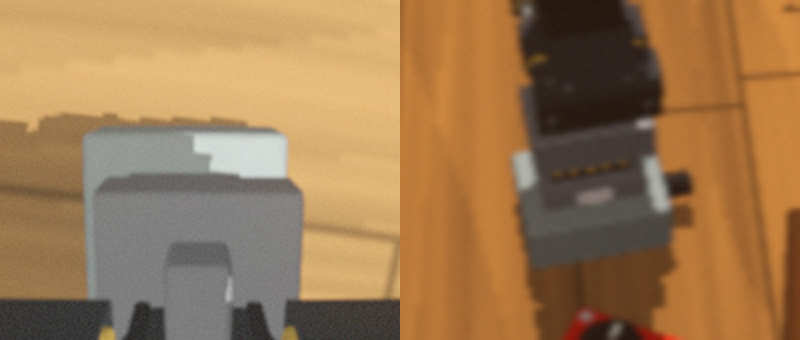

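Run:
```python
from h import *
delta((.4973,.0306,.099),98)
```

```text
t 12.4667 tcp [0.4969 0.0366 0.1158] jawdir 97.5 slide mm [-6.  16.8  0.4] turn [ 0.09 -0.48  0.01] F [ 0.1  0.5 -0.2] w 0.178 q7 [ 0.43  0.16 -0.63  1.93  0.11  1.08  1.45]
```

Request:
arm_command(grip=[255,255,255,255,255,255,255,255], slide=[[-0.003,0,0],[-0.006,0,0],[-0.006,0.006,0],[-0.006,0.012,0],[-0.006,0.017,0],[-0.006,0.017,0],[-0.006,0.017,0],[-0.006,0.017,0]], turn=[[0,-0.5,0],[0,-0.5,0],[0,-0.5,0],[0,-0.5,0],[0,-0.5,0],[0,-0.5,0],[0,-0.5,0],[0,-0.5,0]])

```text
time_s: 13.13
eef_pos: [0.4969, 0.0298, 0.0975]
ee_rot: [0.464, -0.464, -0.534, 0.534]
ft_force: [1.0, -0.2, -2.1]
gripper_width: 0.182
```

Run:
```python
from h import *
delta((.4973,.0306,.09),98)
c=cam("wrist");a=cam("side")
im=np.hstack([cv2.resize(c["image"][130:245,200:350],(450,345),interpolation=2),cv2.resize(a["image"][185:260,215:290],(345,345),interpolation=2)]);cv2.imwrite("pics/p9.png",im[:,:,::-1])
delta((.4973,.0306,.09),98)
# predicted ledge corners vs image
for q in((-.05,-.038),(-.05,.038)):
    v=R.from_euler("z",8,degrees=True).apply([*q,.04])+[.4973,.0306,0];print((proj(c,v)-[200,130])*3)
for q in((-.041,-.028),(-.041,.028)):
    v=R.from_euler("z",8,degrees=True).apply([*q,0])+[.4973,.0306,.0995-.0345+.03];print((proj(c,v)-[200,130])*3)
```

```text
t 13.1333 tcp [0.4969 0.0298 0.0975] jawdir 98.0 slide mm [ 0.7  7.5 -0.5] turn [-0.01 -0.02  0.01] F [ 1.  -0.2 -2.1] w 0.182 q7 [ 0.43  0.19 -0.63  1.95  0.13  1.04  1.46]
t 13.2333 tcp [0.497  0.0298 0.0977] jawdir 98.0 slide mm [ 0.8  7.7 -0.4] turn [ 0.01 -0.02  0.  ] F [ 0.1  0.2 -2.4] w 0.177 q7 [ 0.43  0.19 -0.63  1.95  0.13  1.04  1.46]
[71.51806909 89.46389264]
[405.27528227  89.64436655]
[ 77.67930089 168.62830545]
[401.15423127 168.75375322]
```

View pics/p9.png

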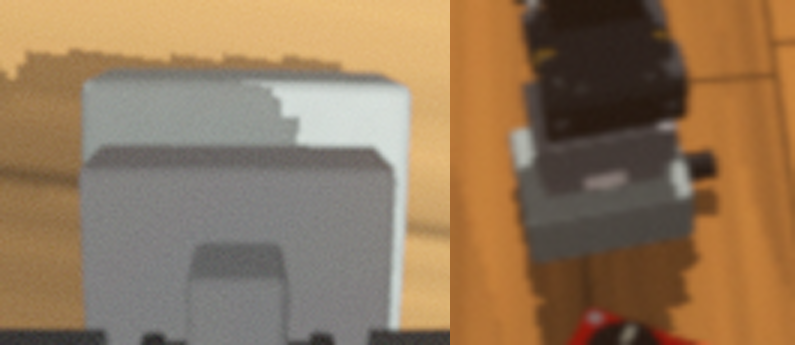

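The close look suggests the cover is about 2 mm short in tool x and 1 mm short in tool z, measured against the ledge corners at (83,80) and (410,85). I'll correct that and enter the taper.

Request:
arm_command(grip=[255,255,255,255,255,255,255,255], slide=[[0.001,0,0.001],[0.002,0,0.001],[0.002,0.003,0.001],[0.002,0.006,0.001],[0.002,0.009,0.001],[0.002,0.012,0.001],[0.002,0.012,0.001],[0.002,0.012,0.001]], turn=[[0,0,0],[0,0,0],[0,0,0],[0,0,0],[0,0,0],[0,0,0],[0,0,0],[0,0,0]])

```text
time_s: 13.9
eef_pos: [0.4955, 0.0314, 0.0853]
ee_rot: [0.464, -0.464, -0.533, 0.534]
ft_force: [0.0, -1.2, -0.8]
gripper_width: 0.18
```

Run:
```python
from h import *
delta((.4973,.0306,.0745),98)
print(observe()["torque"].round(2))
```

```text
t 13.9 tcp [0.4955 0.0314 0.0853] jawdir 98.0 slide mm [-1.  10.8 -1.7] turn [-0.03 -0.03  0.  ] F [ 0.  -1.2 -0.8] w 0.18 q7 [ 0.42  0.2  -0.63  1.97  0.14  1.02  1.44]
[-0.01 -0.07 -0.02]
```

It moved freely with no side force and the rim is over the block. Now press.

Request:
arm_command(grip=[255,255,255,255,255,255,255,255], slide=[[0,0.002,0],[0,0.004,0],[0,0.006,0],[0,0.008,0],[0,0.01,0],[0,0.012,0],[0,0.012,0],[0,0.012,0]], turn=[[0,0,0],[0,0,0],[0,0,0],[0,0,0],[0,0,0],[0,0,0],[0,0,0],[0,0,0]], squeeze=60)

```text
time_s: 14.57
eef_pos: [0.4957, 0.0314, 0.0744]
ee_rot: [0.464, -0.464, -0.533, 0.534]
ft_force: [-5.9, -2.7, 13.3]
gripper_width: 0.176
```

Run:
```python
from h import *
delta((.4955,.0314,.0745),98)
print(observe()["torque"].round(2))
```

```text
t 14.5667 tcp [0.4957 0.0314 0.0744] jawdir 98.0 slide mm [ 0.  -0.1  0.2] turn [-0.   -0.03 -0.04] F [-5.9 -2.7 13.3] w 0.176 q7 [ 0.42  0.22 -0.62  1.98  0.15  1.    1.43]
[-0.25  1.23 -0.01]
```

Request:
arm_command(grip=[255,255,255,255,255,255,255,255], slide=[[0,0.0005,0],[0,0.001,0],[0,0.0015,0],[0,0.0015,0],[0,0.0015,0],[0,0.0015,0],[0,0.0015,0],[0,0.0015,0]], turn=[[0,0,0],[0,0,0],[0,0,0],[0,0,0],[0,0,0],[0,0,0],[0,0,0],[0,0,0]])

```text
time_s: 15.23
eef_pos: [0.4958, 0.0314, 0.0744]
ee_rot: [0.464, -0.465, -0.533, 0.534]
ft_force: [-13.2, -3.5, 33.4]
gripper_width: 0.177
```

Run:
```python
from h import *
delta((.4955,.0314,.0745),98)
c=cam("wrist");a=cam("side")
im=np.hstack([cv2.resize(c["image"][130:245,200:350],(450,345),interpolation=2),cv2.resize(a["image"][185:260,215:290],(345,345),interpolation=2)]);cv2.imwrite("pics/p10.png",im[:,:,::-1])
p=np.array([.4957,.0314])
for dz in(0,.005):
  for q in((-.041,-.028,.03),(-.041,.028,.03),(-.041,-.028,0)):
    v=R.from_euler("z",8,degrees=True).apply(q)+[*p,.04+dz];print(dz,(proj(c,v)-[200,130])*3,(proj(a,v)-[215,185])*4.6)
delta((.4955,.0314,.0745),98)
b=cv2.imread("pics/side0.png");b=cv2.resize(b,(560,420),interpolation=cv2.INTER_AREA)
s=cv2.cvtColor(a["image"][:,:,::-1].copy(),6);print(cv2.minMaxLoc(cv2.matchTemplate(s[295:340,258:304],cv2.cvtColor(b,6)[303:330,266:296],5)))
```

```text
t 15.2333 tcp [0.4958 0.0314 0.0744] jawdir 98.0 slide mm [ 0.1 -0.1  0.3] turn [-0.   -0.04 -0.09] F [-13.2  -3.5  33.4] w 0.177 q7 [ 0.42  0.22 -0.62  1.98  0.15  1.    1.43]
0 [ 75.45504284 163.46225603] [ 80.30972618 175.97001671]
0 [395.75319594 163.48055676] [ 64.80423722 104.77942131]
0 [ 99.06934305 139.50158605] [ 84.67615202 208.38728284]
0.005 [ 70.72520462 168.2850779 ] [ 79.56493608 170.44053797]
0.005 [400.41046005 168.30503744] [64.03214838 99.18976801]
0.005 [ 95.61845952 142.99089177] [ 83.96035489 203.07305399]
t 15.3333 tcp [0.4958 0.0314 0.0743] jawdir 98.0 slide mm [ 0.1 -0.2  0.3] turn [-0.01 -0.04 -0.09] F [-12.8  -3.3  30.9] w 0.176 q7 [ 0.42  0.22 -0.62  1.98  0.15  1.    1.43]
(-0.2943421006202698, 0.83556067943573, (0, 15), (8, 8))
```

View pics/p10.png

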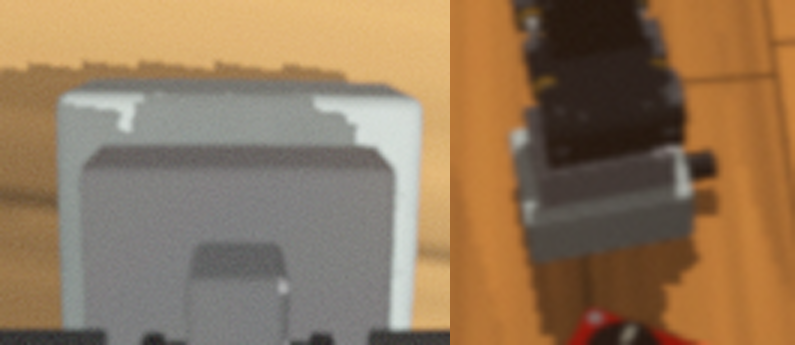

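Pressing 1.5 mm further raised the force from 13 N to 33 N without any movement. The rim sits on the ledge, and the cover appears at the same place in the wrist view as before, so it didn't slip in the fingers. The mushroom still matches its up position. Handing in.

```bash
python3 -c "
from plant import *
print(sign_off())"
```

```text
the job is handed in; nothing more can be done
None
```

The job is done and handed in at about 15.3 s, with the arm still holding and pressing the cover down. `sign_off()` gave no verdict.

**Stop button:** I gripped the grey box's mushroom and pushed it down 10.1 mm against about 13 N. I then turned it 40° clockwise and let it up. An image match against the first picture showed the head fully up, both right after and again at the end (a weaker match, 0.84 against 0.96). I could not read the joint values directly.

**Clip cover:** I picked it up by its rib and pressed it onto the terminal box. It stopped hard with the tool at z = 0.0744, which puts the rim about 0.040 m above the bench, level with the ledge. Pressing further raised the force from 13 to about 31–33 N with no movement. The wrist picture showed no slip in the fingers.

**Disagreements in the last checks:**
- **Cover position:** my estimates of the terminal box centre differed by about 2 mm between the far and close views. The cover went on with no side force up to the catches.
- **Side force:** about 13 N of sideways force remained while pressing.

I saw no contact with the mallet, glue bottle, screwdriver or offcut, but I did not measure their positions again at the end.

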